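Draw the sample tray with the hook and fill the gap in the glaze board

ROBOT

A 6-joint arm with a two-finger parallel gripper is mounted at the origin on the work surface; the furniture and walls round the work are solid. World frame = base frame: x ahead of the robot, y to its left, z up, the work surface at z = 0. Lengths are in mm, angles in rad, forces in N, time in s.
With the tool pointing down it reaches from about 300 to 1000 mm from the base axis. Payload 5.1 kg.
Tool frame: the origin (TCP) lies midway between the tips of the shut fingers; the grasp point (between the pads) lies behind it (r.hold_point_z is the z of the grasp point in the tool frame, in mm); z points along the fingers, y is the line along which they close (so a half turn about z gives the same grasp; the last joint's range is limited). The gripper opens to 95 mm and grips with 3 to 60 N. Pads are 20 mm wide; open, the fingers measure 119 mm over their backs; the gripper's body (75 mm by 180 mm) begins 59 mm behind the grasp point.
Start: joints at [1.142, 0.124, 1.65, -0, 1.367, -0.083], TCP at [220.337, 611.503, 188.956] pointing down, gripper open.
Joint ranges: [-2.61, 2.61], [-1.02, 2.33], [0.03, 2.71], [-1.35, 4.49], [0.32, 2.68], [-2.91, 2.91]. Speed limits (rad/s): [2.57, 2.57, 3.14, 3.14, 3.14, 3.14].

INTERFACE

Orientations are given as a rotation vector (axis times angle).
In Python, from bench import r gives the robot as it stands. The module is installed in compiled form; this text tells all that it offers. Calls block until the motion is done:
- r.reach(position, orientation): joint-space move of the TCP to a pose.
- r.line_to(position, orientation=None, v=150, guard=None): straight line of the TCP; orientation=None keeps the orientation; v is the mean speed in mm/s. With guard (N) it stops when the force on the tool has changed by that much, and returns True; else False.
- r.move_j(angles): joint-space move.
- r.grip(opening): finger opening in mm; the grip force is fixed at half the most; returns when the fingers have stopped.
- r.hold(seconds).
- r.ik(position, orientation): joint angles nearest the present ones, or None.
- r.camera(name): name is "scene" or "side" or "wrist"; returns (picture, depth): 420x560x3 uint8, blue, green, red; 420x560 float32, mm along the optical axis (not along the pixel's ray), 0 where there is no reading.
- r.get_calibration(name): a dict with "fx", "fy", "cx", "cy" (pixels), "rvec" (rotation vector, rad) and "tvec" (3), from world to camera coordinates, as OpenCV has them; the wrist camera has in their place "T_tool_cam" (4x4, takes a point from camera to tool coordinates, whose origin is the TCP and whose axes are the flange's). Camera axes: x right, y down, z forward; pixel columns grow to the right and rows downward; lengths in mm; the calibration is good to about 2 mm. A picture is of the moment at which its call begins: read the wrist's pose just before it. get_calibration takes no time and is no camera call.
A pose or a line that the arm cannot do raises r.IKError and nothing moves.
- r.finish_job(): hands the job in; it is judged then, once.
Readings, each from a call of its own:
- r.read_time_s(): time.
- r.read_joint_positions(): joint angles.
- r.read_joint_velocities(): joint speeds.
- r.read_effort(): joint torques, N m.
- r.read_ee_pos(): TCP position.
- r.read_orientation(): TCP orientation.
- r.read_wrist_force(): force on the tool from outside, world axes, zero at the start.
- r.read_moment(): the same for the moment, N m.
- r.read_grip_width(): finger opening in mm.
- r.read_grasp_force(): force on a finger pad.
Only numpy, scipy, OpenCV 4.12 (cv2) and the standard library are available. Lean on these libraries where they do the work, as an engineer would, in place of code of your own. Each camera call takes 0.05 s, during which the arm holds its last target. There are 200 camera calls.

TASK

Take the hook off its wire rest, catch its tip in the finger hole of the sample cabinet's upper tray and draw the tray out as far as it goes, without a finger on the tray while it is drawn; then lay the hook back on its rest as it lay before, tip down. Lift the blue tile out of the tray and lay it gently, not dropped, glaze up in the empty middle place of the sample board, flat between the battens and in line with its two neighbours. Leave the tray out, the pink tile in it, the lower tray shut, and the cup and jar undisturbed.

Things in the scene. Friction and masses are not known exactly. Their poses are not given: they have to be found in the camera images.
- ware_board: long pale wooden plank on two trestles along the wall, fixed, 300 x 1040 mm, top face 205 mm above the table; all the work is done on it. Origin on the table under its centre; x across it to the wall, y along it; a smooth wall and small wall houses rise just behind its far edge. Free plank lies between the drawn tray and the hook rest, near its middle line
- cabinet: low white-painted sample cabinet, 170 deep x 222 wide x 94 mm high, fixed on the plank; a pink jar and a brush stand on it. Origin under its centre, z up, its open front is the face at x = -85 mm of its own frame; the trays slide out along its own -x. A drawn tray's tile bay lies clear in front of the case.
- upper_tray (a joint): how far the upper tray is drawn out: 0 m shut, 0.125 m at its stop; stiff slide, about 2.5 N, stays where it is left
- lower_tray (a joint): how far the lower tray is drawn out, same slide; it stays shut
- upper_tray_hole (a point): centre of the 20 mm finger hole at the top face of the upper tray's sill (52 mm above the plank); moves with the tray, axes parallel to the cabinet's. The sill is a 6 mm thick ledge, 32 mm deep and 206 mm wide, in front of the case; the hole goes right through, 16 mm behind the front edge, with about 30 mm of free space below it before the lower tray's longer sill
- upper_tray_bay (a point): centre of the floor of the upper tray's front bay, 50 mm above the plank, 55 mm behind the hole along the cabinet's x; moves with the tray. The tiles lie 49 mm to either side along y. The cross walls before and behind them are 69 mm apart and stand 14 mm over the floor, so fingers fit only beside the tiles' long sides (25 mm or more; side walls 6 mm over the floor)
- hook: draw hook, 0.14 kg: wooden handle 90 x 18 wide x 20 mm high, behind it a 9 mm steel tail with a wooden ball, in front of it a 9 mm steel rod bent square down at its end. Origin in the middle of the handle, on its axis; x runs along the axis to the bend, z up with the tip hanging down. The down-turned end stands at x = 102 mm and reaches to z = -38.5 mm
- hook_tip (a point): lowest point of the hook's down-turned end
- hook_rest: wire rest for the hook, fixed: dark wooden base 176 x 52 x 12 mm with two open wire V-forks at x = -65 and +70 mm, arms 19 mm to each side and up to 71 mm above the plank. Origin under the base's centre, z up. The hook lies in both forks along the rest's x, bend past the +x fork, its origin over the rest's origin and 62 mm above the plank; the handle is free between the forks
- blue_tile: loose glaze tile with a blue face, 62 x 46 x 8 mm, about 45 g; origin in the centre of its underside, x along its 62 mm side, z up through the glazed face. It lies flat in one of the two places of the upper tray's front bay, long side along the cabinet's x
- pink_tile: the same kind of tile with a pink face, in the other place of the bay, 98 mm away; stays in the tray
- board: wooden sample board, fixed, 150 x 182 x 8 mm; four battens along its x, 8 mm wide, standing 16.5 mm over the board, 50 mm apart in the clear, make three channels open at both ends. A bluish tile lies in each outer channel, the middle one is empty. The battens leave no finger room at a tile's long sides; at its short ends the channel is free. Origin under its centre, z up
- board_gap (a point): centre of the empty place, on the board's top face (8 mm above the plank), axes parallel to the board's; where the centre of the blue tile's underside belongs, with its 62 mm side along this x
- slip_cup: loose plain grey-beige clay cup, 70 mm wide, 70 mm high; bystander; origin under its centre
- jar: loose dark olive jar with a pale lid, 62 mm wide, 62 mm high; bystander; origin under its centre

How it is judged:
By the outcome, as a careful person would: the job done as asked, in the order asked, and still so for the second after the job is handed in, with the robot touching nothing.
It also fails if it takes over 72 s, if anything falls off the work surface, if the arm or the gripper's body presses on something with over 40 N, if the wrist force passes 120 N, or if a joint passes its speed limit or range.

## Working session

There is one attempt and no reset: what is moved stays moved. The work goes in short steps, each a Python script; the robot and the scene stay as the last script left them, time stands still between calls to the robot, and variables do not carry over. Pictures are saved under pics/ and viewed, at most 10 in all, crops included, and the job is handed in when it is done.

```bash
mkdir -p pics; cat > h.py <<'E'
import numpy as np, cv2
from bench import r
from scipy.spatial.transform import Rotation as R
def cam(name):
    c=r.get_calibration(name)
    if 'rvec' in c:
        M=R.from_rotvec(np.ravel(c['rvec'])).as_matrix(); t=np.ravel(c['tvec'])
        A,o=M.T,-M.T@t
    else:
        p=np.array(r.read_ee_pos()); Q=R.from_rotvec(r.read_orientation()).as_matrix()
        T=np.array(c['T_tool_cam']); A=Q@T[:3,:3]; o=Q@T[:3,3]+p
    im,d=r.camera(name)
    return dict(im=im,d=d,A=A,o=o,c=c)
def ray(k,u,v):
    c=k['c']; return k['A']@np.array([(u-c['cx'])/c['fx'],(v-c['cy'])/c['fy'],1.])
def onz(k,u,v,z):
    w=ray(k,u,v); return k['o']+w*(z-k['o'][2])/w[2]
def cloud(k):
    c=k['c']; v,u=np.mgrid[:420,:560]; d=k['d']
    P=np.stack([(u-c['cx'])/c['fx']*d,(v-c['cy'])/c['fy']*d,d],-1)@k['A'].T+k['o']
    P[d<=0]=np.nan
    return P
def proj(k,p):
    q=k['A'].T@(np.array(p,float)-k['o']); c=k['c']
    return c['cx']+c['fx']*q[0]/q[2], c['cy']+c['fy']*q[1]/q[2]
def down(yaw):  # tool z down; tool x (pad width dir) at heading yaw; closing along y
    c,s=np.cos(yaw),np.sin(yaw)
    return R.from_matrix(np.array([[c,s,0],[s,-c,0],[0,0,-1]])).as_rotvec()
E
python3 - <<'E'
from h import *
print(r.hold_point_z, r.read_orientation(), r.read_time_s())
for n in ('scene','side','wrist'):
    k=cam(n); print(n,k['o'].round(),k['A'][:,2].round(2),(k['d']>0).mean())
    np.savez(f'{n}0.npz',im=k['im'],d=k['d'],A=k['A'],o=k['o']); cv2.imwrite(f'pics/{n}0.png',k['im'])
E
```

```text
-18.8 [-0.54038696 -3.09422718  0.00310858] 0.0
scene [  15. 1050. 1060.] [ 0.33 -0.69 -0.64] 0.9960586734693877
side [   26. -1225.   763.] [ 0.31  0.87 -0.38] 0.9961054421768708
wrist [150. 637. 384.] [ 0.25 -0.09 -0.96] 0.9959906462585034
```

View pics/scene0.png

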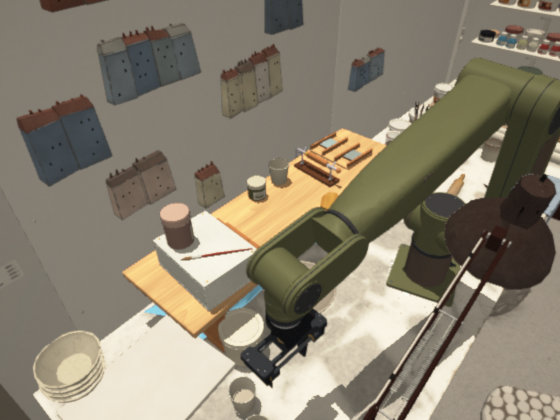

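View pics/side0.png

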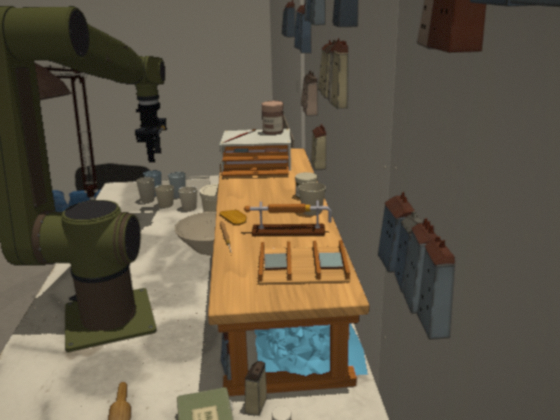

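The scene view shows the cabinet at about (205,260), with its trays hidden. The side view shows the cabinet front at (255,160), the hook on its rest at (288,210) with ball left and bend right, and the board at (303,262) with its channels running along y. Next I'll get metric estimates from the depth.

```bash
python3 - <<'E'
from h import *
def load(n):
    z=np.load(n+'0.npz'); return dict(im=z['im'],d=z['d'],A=z['A'],o=z['o'],c=r.get_calibration(n))
S=load('side');C=load('scene')
def rect(P,m,name):
    q=P[m][:, :2].astype(np.float32); 
    if len(q)<10: print(name,len(q)); return
    print(name,len(q),cv2.minAreaRect(q),P[m][:,2].mean().round(1))
for n,k in (('side',S),('scene',C)):
    P=cloud(k); z=P[...,2]; v,u=np.mgrid[:420,:560]; k['P']=P
    reg=(P[...,0]>300)&(P[...,0]<800)
    def comps(m,lab,mn=40):
        nn,L,st,ce=cv2.connectedComponentsWithStats(m.astype(np.uint8))
        for i in range(1,nn):
            if st[i,4]>=mn: print(lab,st[i,:2],end=' '); rect(P,L==i,'')
    comps(reg&(abs(z-205)<4),n+' plank',500)
    comps(reg&(abs(z-299)<4),n+' cabtop',100)
    comps(reg&(z>212)&(z<290),n+' objs')
P=S['P']
for uv in [(262,233),(318,231),(247,208),(328,215),(262,279),(290,279),(275,262),(329,262),(257,160),(257,172),(224,172),(289,172)]:
    print(uv,P[uv[1],uv[0]].round())
im=S['im'][110:300,200:370]; cv2.imwrite('pics/sidecrop.png',cv2.resize(im,None,fx=3.15,fy=3.15,interpolation=cv2.INTER_CUBIC))
E
```

```text
side plank [216 148]  5366 ((474.90966796875, 128.34500122070312), (920.2346801757812, 299.3150634765625), 74.51480865478516) 204.7
side plank [262 211]  590 ((468.7529296875, -28.283180236816406), (79.52950286865234, 144.83090209960938), 63.95701217651367) 204.7
side plank [261 245]  2729 ((403.09881591796875, -317.8645324707031), (254.51231384277344, 197.36485290527344), 74.6432876586914) 204.6
side cabtop [220 129]  872 ((531.7210693359375, 428.46417236328125), (181.16989135742188, 221.5351104736328), 69.99921417236328) 298.6
side cabtop [312 145]  230 ((585.066650390625, -75.73736572265625), (666.5748901367188, 38.013832092285156), 75.02025604248047) 298.9
side cabtop [436 339]  291 ((413.54998779296875, -779.5277099609375), (152.81983947753906, 2.2008779048919678), 75.06687927246094) 299.0
side objs [165  63]  503 ((672.163818359375, 2367.884765625), (99.63077545166016, 269.4786682128906), 73.17096710205078) 251.3
side objs [300 115]  57 ((797.639404296875, 693.6116943359375), (34.264564514160156, 8.367257118225098), 78.68643951416016) 250.1
side objs [306 117]  134 ((776.280822
[... 2295 characters left out ...]
0897216796875), (40.518821716308594, 175.30023193359375), 69.32160186767578) 236.9
scene objs [153 243]  1744 ((523.6327514648438, 507.3224182128906), (259.9960632324219, 118.69429016113281), 12.219541549682617) 252.1
scene objs [ 36 284]  457 ((795.370361328125, 713.03369140625), (47.24931335449219, 8.575695037841797), 77.68411254882812) 252.0
(262, 233) [ 372. -108.  213.]
(318, 231) [ 497. -154.  215.]
(247, 208) [346. -80. 271.]
(328, 215) [568. -56. 206.]
(262, 279) [ 303. -319.  217.]
(290, 279) [ 356. -337.  215.]
(275, 262) [ 348. -271.  222.]
(329, 262) [ 453. -310.  219.]
(257, 160) [498. 318. 254.]
(257, 172) [497. 319. 215.]
(224, 172) [397. 344. 221.]
(289, 172) [598. 305. 205.]
```

View pics/sidecrop.png

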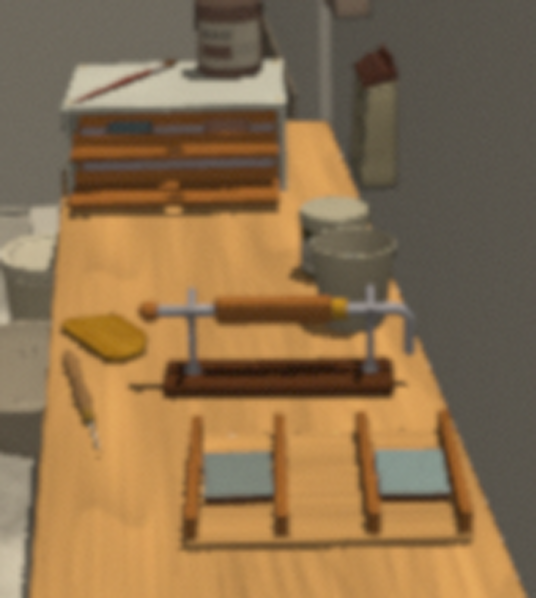

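The crop confirms the layout. Blue is the left (low-x) tile in the upper tray, and pink is the right one. The hook points to the wall with its tip down at crop (408,350), and the board's middle channel at (320,480) is empty. The cabinet is near (530,433) with yaw about 70°. Next I'll look from near with the wrist camera.

```bash
python3 - <<'E'
from h import *
d=np.deg2rad
for y in (-20,70,160,-110):
  for p in ((430,-170,480),(440,-120,248),(475,260,440),(460,230,258)):
    q=r.ik(p,down(d(y))); print(y,p,None if q is None else np.round(q,2))
r.line_to([300,560,480])
print(r.read_time_s())
r.reach([470,250,470],down(d(70)));print(r.read_time_s())
k=cam('wrist'); np.savez('w1.npz',**{a:k[a] for a in('im','d','A','o')}); cv2.imwrite('pics/w1.png',k['im'])
r.reach([425,-200,500],down(d(-20)));print(r.read_time_s())
k=cam('wrist'); np.savez('w2.npz',**{a:k[a] for a in('im','d','A','o')}); cv2.imwrite('pics/w2.png',k['im'])
E
```

```text
-20 (430, -170, 480) [-0.49 -0.31  1.58 -0.    1.88  1.43]
-20 (440, -120, 248) [-0.38 -0.35  1.99 -0.    1.51  1.54]
-20 (475, 260, 440) [ 0.4  -0.15  1.51 -0.    1.78  2.32]
-20 (460, 230, 258) [ 0.36 -0.22  1.86 -0.    1.49  2.28]
70 (430, -170, 480) [-0.49 -0.31  1.58 -0.    1.88 -0.14]
70 (440, -120, 248) [-0.38 -0.35  1.99 -0.    1.51 -0.03]
70 (475, 260, 440) [ 0.4  -0.15  1.51 -0.    1.78  0.75]
70 (460, 230, 258) [ 0.36 -0.22  1.86 -0.    1.49  0.71]
160 (430, -170, 480) [-0.49 -0.31  1.58 -0.    1.88 -1.71]
160 (440, -120, 248) [-0.38 -0.35  1.99 -0.    1.51 -1.61]
160 (475, 260, 440) [ 0.4  -0.15  1.51  0.    1.78 -0.82]
160 (460, 230, 258) [ 0.36 -0.22  1.86  0.    1.49 -0.86]
-110 (430, -170, 480) None
-110 (440, -120, 248) None
-110 (475, 260, 440) [ 0.4  -0.15  1.51 -0.    1.78 -2.39]
-110 (460, 230, 258) [ 0.36 -0.22  1.86 -0.    1.49 -2.43]
2.3417
3.6667
5.375
```

```bash
python3 -c "
import cv2,numpy as np
a=[cv2.imread(f'pics/w{i}.png') for i in (1,2)]
cv2.imwrite('pics/w12.png',cv2.resize(np.vstack(a),(420,600)) if 0 else cv2.resize(np.hstack(a),(800,300)))"
```

```text
(no output)
```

View pics/w12.png

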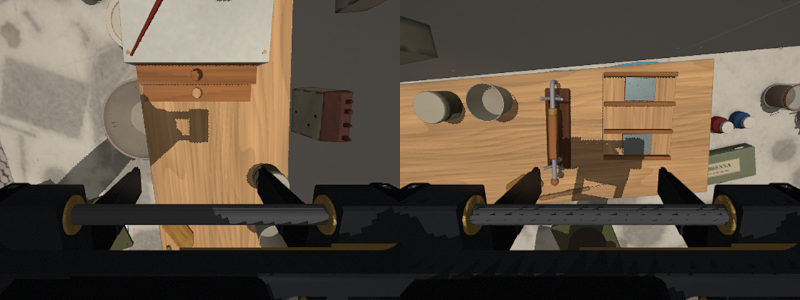

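The left half (cabinet) shows the upper sill hole at about (196,74) and the lower one at (196,93). The right half shows the hook at x≈553 (bend end at the top, ball at the bottom), the board at (638,115) with an empty middle channel, and the cup and jar well clear of both.

```bash
python3 - <<'E'
from h import *
def load(n):
    z=np.load(n+'.npz'); return dict(im=z['im'],d=z['d'],A=z['A'],o=z['o'],c=r.get_calibration('wrist'))
a=load('w1'); b=load('w2'); P=cloud(a); Q=cloud(b)
# cabinet top edge & sill from depth
z=P[...,2]
m=(abs(z-257)<3)&(P[...,0]>350)&(P[...,0]<640); m[150:]=0
print('sill',m.sum(),cv2.minAreaRect(P[m][:,:2].astype(np.float32)),z[m].mean())
v,u=np.nonzero(m); q=np.array([onz(a,x,y,257)[:2] for x,y in zip(u,v)],np.float32); print('sill on z',cv2.minAreaRect(q))
# hole: pixels inside the sill bbox with depth deeper
sub=np.zeros_like(m); sub[92:118,255:295]=1
hh=sub&(z<250); 
n,L,st,ce=cv2.connectedComponentsWithStats(hh.astype(np.uint8))
for i in range(1,n): print(st[i],ce[i],onz(a,*ce[i],257).round(1))
# hook
z=Q[...,2]; x=Q[...,0];y=Q[...,1]
reg=(x>330)&(x<600)&(y>-220)&(y<-40)&(z>255)&(z<284); v,u=np.nonzero(reg)
n,L,st,ce=cv2.connectedComponentsWithStats(reg.astype(np.uint8))
for i in range(1,n):
  if st[i,4]>50:
    m=L==i; print('hook',st[i],z[m].mean().round(1),cv2.minAreaRect(Q[m][:,:2].astype(np.float32)))
    w=m&(z>272); print('handle?',w.sum(),cv2.minAreaRect(Q[w][:,:2].astype(np.float32)))
# rest base
m=(abs(z-217)<3)&(x>330)&(x<560)&(y>-190)&(y<-60)
n,L,st,ce=cv2.connectedComponentsWithStats(m.astype(np.uint8))
for i in range(1,n):
  if st[i,4]>50: print('base',st[i],cv2.minAreaRect(Q[L==i][:,:2].astype(np.float32)))
# battens tops 229.5
m=(abs(z-229.5)<3)&(x>280)&(x<560)&(y<-180)
n,L,st,ce=cv2.connectedComponentsWithStats(m.astype(np.uint8))
for i in range(1,n):
  if st[i,4]>40: print('batten',st[i],cv2.minAreaRect(Q[L==i][:,:2].astype(np.float32)))
hsv=cv2.cvtColor(b['im'],cv2.COLOR_BGR2HSV)
m=(hsv[...,0]>80)&(hsv[...,0]<115)&(hsv[...,1]>40)&(abs(z-221)<4)&(y<-180)
n,L,st,ce=cv2.connectedComponentsWithStats(m.astype(np.uint8))
for i in range(1,n):
  if st[i,4]>60: print('tile',st[i],cv2.minAreaRect(Q[L==i][:,:2].astype(np.float32)))
o=b['im'][90:280,180:540]; cv2.imwrite('pics/c2.png',cv2.resize(np.vstack([o,np.pad(a['im'][60:160,150:400],((0,0),(0,110),(0,0)))]),None,fx=2,fy=2,interpolation=cv2.INTER_CUBIC))
E
```

```text
sill 4469 ((495.7301940917969, 339.6328125), (32.77702331542969, 218.01461791992188), 70.34636688232422) 256.87432168568654
sill on z ((495.3143310546875, 339.729248046875), (32.72346496582031, 217.57574462890625), 70.35918426513672)
[267  96  16  17 212] [274.72641509 103.89150943] [496.5 339.  257. ]
hook [142  66 116  13 419] 269.9 ((581.6690063476562, -151.3218994140625), (142.090576171875, 0.7091913223266602), 74.99039459228516)
handle? 181 ((581.8173828125, -151.01040649414062), (141.41188049316406, 0.6259555816650391), 74.9646224975586)
hook [ 195  111   35  149 1765] 273.0 ((437.64459228515625, -108.28364562988281), (42.742652893066406, 207.5331268310547), 68.31088256835938)
handle? 1078 ((431.65167236328125, -105.87538146972656), (42.742645263671875, 189.99192810058594), 68.29376983642578)
hook [126 118  24  38 192] 267.8 ((537.94140625, -45.80426025390625), (11.231372833251953, 49.708709716796875), 89.64849853515625)
handle? 68 ((537.94140625, -45.80426025390625), (11.231372833251953, 49.708709716796875), 89.64849853515625)
base [203 123   7  12  72] ((518.7696533203125, -1
[... 169 characters left out ...]
902344, 175.3887176513672), 68.62384796142578)
base [203 140   9  91 280] ((437.93316650390625, -85.40416717529297), (10.077068328857422, 142.080322265625), 68.06775665283203)
batten [285 100 105   6 617] ((488.17730712890625, -308.19439697265625), (145.39016723632812, 6.86516809463501), 70.08003234863281)
batten [285 142 101   6 594] ((433.5357360839844, -288.60345458984375), (145.2395782470703, 7.397789478302002), 70.11347198486328)
batten [285 181  97   6 491] ((379.1310119628906, -268.9135437011719), (144.73878479003906, 7.707176685333252), 70.06486511230469)
batten [285 218  94   6 542] ((324.37493896484375, -249.19105529785156), (144.387939453125, 8.910521507263184), 70.12396240234375)
```

View pics/c2.png

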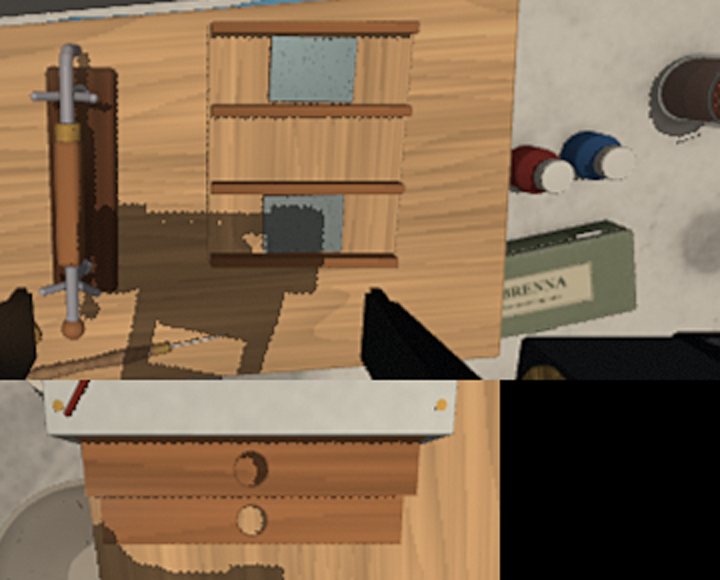

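The crop shows the hook's handle at crop (68,200) lying straight, the board tiles centred in their channels, and the upper hole clearly at (251,468). Now a final fit of the hook axis, then I'll grasp it.

```bash
python3 - <<'E'
from h import *
z_=np.load('w2.npz'); b=dict(im=z_['im'],d=z_['d'],A=z_['A'],o=z_['o'],c=r.get_calibration('wrist')); Q=cloud(b); z=Q[...,2]
hsv=cv2.cvtColor(b['im'],cv2.COLOR_BGR2HSV)
m=(z>268)&(z<282)&(hsv[...,1]>90); m[:, :195]=0; m[:,232:]=0; m[:120]=0; m[232:]=0
n,L,st,ce=cv2.connectedComponentsWithStats(m.astype(np.uint8)); i=1+np.argmax(st[1:,4]); m=L==i
rc=cv2.minAreaRect(Q[m][:,:2].astype(np.float32)); print(st[i],rc,np.median(z[m]))
ax=np.array([np.cos(np.deg2rad(-21.5)),np.sin(np.deg2rad(-21.5))]); 
print('along: handle',np.dot(rc[0],ax),'base',np.dot((434.05,-117.9),ax))
p=np.median(z[m]); 
c=np.array(rc[0]); ang=rc[2] if rc[1][0]>rc[1][1] else rc[2]-90
print('hook',c,ang)
np.save('hook.npy',[c[0],c[1],ang])
ok=80<max(rc[1])<105 and 12<min(rc[1])<24 and -26<ang<-17
if ok:
    o=down(np.deg2rad(ang))
    r.reach([c[0],c[1],330],o); r.line_to([c[0],c[1],248.5],v=120)
    print(r.read_wrist_force()); print(r.grip(5),r.read_grip_width(),r.read_grasp_force(),r.read_wrist_force(),r.read_ee_pos(),r.read_time_s())
E
```

```text
[206 151  16  73 947] ((439.3114929199219, -108.78158569335938), (18.48546600341797, 101.43539428710938), 68.5401611328125) 275.9168176924305
along: handle 448.6117154307366 base 447.05824001339244
hook [ 439.31149292 -108.78158569] -21.4598388671875
[ 0.23613525 -0.94969555 -0.08061277]
False 17.492969803887405 30.011131167411804 [ 0.19946783 -1.50568448 -0.12932955] [ 439.25051308 -109.05012439  248.58836285] 8.25
```

```bash
python3 - <<'E'
from h import *
p=r.read_ee_pos(); r.line_to([p[0],p[1],340],v=120)
print(r.read_wrist_force(),r.read_grip_width())
y=np.deg2rad(70); ax=np.array([np.cos(y),np.sin(y),0]); hole=np.array([496,338.8,0])
t=hole-100.5*ax; 
r.reach(list((t-30*ax)[:2])+[325],down(y)); r.line_to(list(t[:2])+[295],v=100)
k=cam('wrist'); np.savez('w3.npz',**{a:k[a] for a in('im','d','A','o')})
P=cloud(k); T=np.array(r.read_ee_pos()); rel=P-T; al=rel@ax; la=rel@np.array([-ax[1],ax[0],0])
z=P[...,2]
m=(z>300)&(z<330)&(abs(la)<12)&(al>20)&(al<125)
print('rod',m.sum(),al[m].max(), np.percentile(al[m],99)); 
e=m&(al>60)&(al<95); q=np.polyfit(al[e],la[e],1); print('lat fit',q,np.polyval(q,100),'ztop',np.median(z[e]),np.median(z[m&(al<45)]))
print(r.read_ee_pos(),r.read_time_s())
for nm,pt in (('hole',[496,338.8,257]),('tip',list((T+100.5*ax)[:2])+[T[2]-19.7])): print(nm,proj(k,pt))
cv2.imwrite('pics/w3.png',cv2.resize(k['im'][0:250,130:430],None,fx=2.4,fy=2.4,interpolation=cv2.INTER_CUBIC))
E
```

```text
[-0.68149191  1.21676811 -1.52816194] 17.23451032565278
rod 3398 124.9232061403887 120.03357418368098
lat fit [-0.00121791  0.02400523] -0.09778599053717602 ztop 315.49117248562914 321.2296562579489
[461.68323825 244.44287713 294.96953087] 11.025
hole (np.float64(278.9376976214992), np.float64(80.15719467987009))
tip (np.float64(278.9461592689901), np.float64(76.69928217856796))
```

View pics/w3.png

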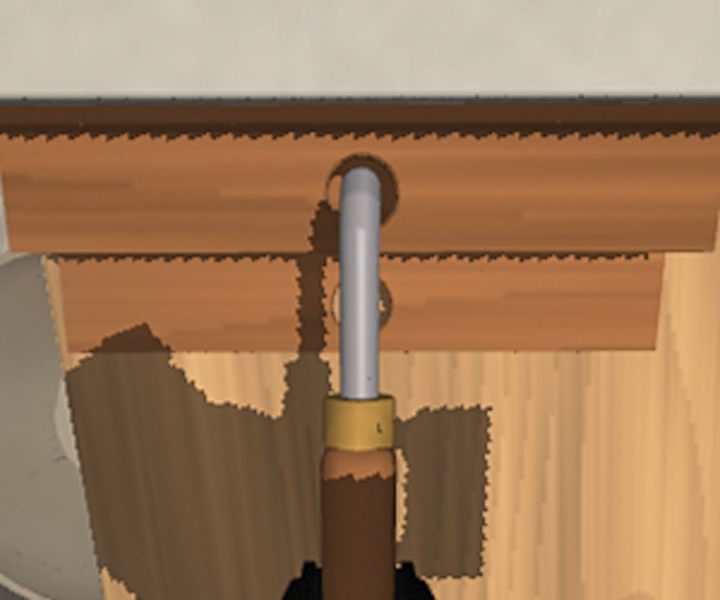

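The rod's bend stands over the hole, and the hole's rim centre is at crop (364,190), about 1.8 mm to the right of my estimate. I'll correct for that, dip in and draw.

```bash
python3 - <<'E'
from h import *
y=np.deg2rad(70); ax=np.array([np.cos(y),np.sin(y),0]); rt=np.array([ax[1],-ax[0],0])
p=np.array(r.read_ee_pos())+1.6*rt+0.5*ax
r.line_to([p[0],p[1],285],v=80); print('touch',r.line_to([p[0],p[1],261],v=50,guard=5),r.read_ee_pos(),r.read_wrist_force())
s=np.array(r.read_ee_pos()); e=s-140*ax
print('stop',r.line_to(list(e),v=80,guard=14)); q=np.array(r.read_ee_pos())
print((q-s)@ax,r.read_wrist_force(),r.read_grip_width(),r.read_time_s())
k=cam('wrist'); np.savez('w4.npz',**{a:k[a] for a in('im','d','A','o')})
cv2.imwrite('pics/w4.png',k['im'])
E
```

```text
touch False [463.30799728 244.37650506 260.83339718] [ 0.66653433  0.29967463 -0.88430941]
stop True
-128.2305702748111 [ 0.47896359  2.81887575 -2.76864908] 17.276503682235358 13.3917
```

View pics/w4.png

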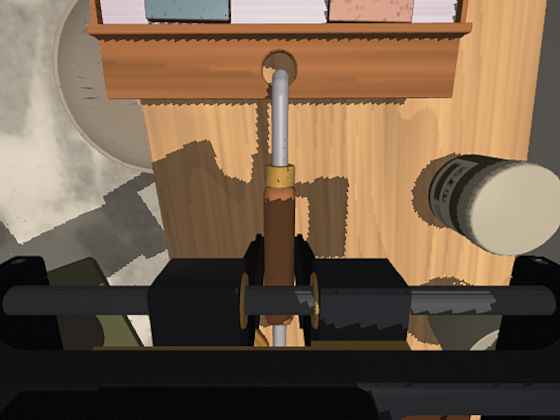

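The tray is out, both tiles are visible at the top, and the tip is in the hole at (279,68). I'll check the draw distance and pull once more to be sure it is at its stop.

```bash
python3 - <<'E'
from h import *
y=np.deg2rad(70); ax=np.array([np.cos(y),np.sin(y),0])
def front(k):
    P=cloud(k); m=(abs(P[...,2]-257)<3); la=(P-P0)@np.array([-ax[1],ax[0],0]); m&=(abs(la)<70)&(abs(la)>15)
    al=(P-P0)@ax; m&=(al<60)&(al>-220); return np.percentile(al[m],2)
P0=np.array([496.5,338.5,257])
c=r.get_calibration('wrist')
for n in ('w1','w4'):
    z=np.load(n+'.npz'); k=dict(im=z['im'],d=z['d'],A=z['A'],o=z['o'],c=c); print(n,front(k))
s=np.array(r.read_ee_pos()); print('stop',r.line_to(list(s-12*ax),v=40,guard=20)); q=np.array(r.read_ee_pos()); print((q-s)@ax,r.read_wrist_force())
k=cam('wrist'); print(front(k))
r.line_to(list(q+6*ax),v=60) # slacken
k=cam('wrist'); print(front(k),r.read_wrist_force(),r.read_time_s())
E
```

```text
w1 -15.043948207860515
w4 -140.04893368119906
stop True
-0.02628670263328274 [-0.28743992  4.33157263 -3.06615748]
-140.09933393909327
-140.1122060899936 [-0.1055394   0.20549112 -1.03470104] 14.0333
```

```bash
python3 - <<'E'
from h import *
y=np.deg2rad(70); ax=np.array([np.cos(y),np.sin(y),0])
p=np.array(r.read_ee_pos()); r.line_to([p[0],p[1],330],v=130)
a=np.deg2rad(np.load('hook.npy')[2]); o=down(a)
r.reach([439.25,-109.05,335],o); 
def chk():
    hx=np.array([np.cos(a),np.sin(a),0]); k=cam('wrist'); P=cloud(k); rel=P-np.array(r.read_ee_pos()); al=rel@hx; la=rel@np.array([-hx[1],hx[0],0]); z=rel[...,2]
    m=(abs(la)<8)&(z>5)&(z<45)&(al>65)&(al<92); c=[np.median(la[m&(abs(al-t)<4)]) for t in (70,88)]; zz=[np.percentile(z[m&(abs(al-t)<4)],95) for t in (70,88)]
    n=(abs(la)<8)&(z>0)&(z<45)&(al>85)&(al<120); print('lat',c,'z',zz,'end',np.percentile(al[n],98))
chk()
r.line_to([439.25,-109.05,262],v=130); print(r.line_to([439.25,-109.05,248.6],v=40,guard=4),r.read_ee_pos(),r.read_wrist_force())
r.grip(45); print(r.read_wrist_force())
r.line_to([439.25,-109.05,340],v=150); r.hold(0.2)
k=cam('wrist'); np.savez('w5.npz',**{s:k[s] for s in('im','d','A','o')}); cv2.imwrite('pics/w5.png',k['im']); print(r.read_time_s())
chk2=cloud(k); 
E
```

```text
lat [np.float64(-0.18128145270157323), np.float64(-0.15997300651022534)] z [np.float64(22.64674734368474), np.float64(22.21773972839553)] end 100.07985378838437
True [ 439.27835228 -109.27180751  248.2752007 ] [ 0.51039375 -0.17476772  4.74034181]
[-0.33643849  0.79832067 -0.2812651 ]
18.6
```

View pics/w5.png

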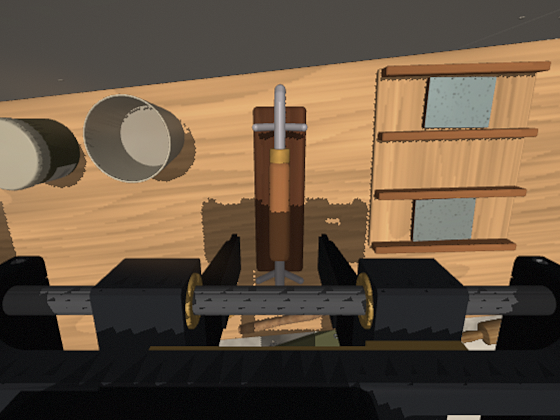

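The hook lies back in both forks, tip down, with the bend at (280,90), and the cup and jar are unmoved. Next is the blue tile.

```bash
cat >> h.py <<'E'
def bluerect(k,zt,box):
    P=cloud(k); h=cv2.cvtColor(k['im'],cv2.COLOR_BGR2HSV)
    m=(h[...,0]>80)&(h[...,0]<115)&(h[...,1]>35)&(abs(P[...,2]-zt)<5)&(P[...,0]>box[0])&(P[...,0]<box[1])&(P[...,1]>box[2])&(P[...,1]<box[3])
    n,L,st,ce=cv2.connectedComponentsWithStats(m.astype(np.uint8)); i=1+np.argmax(st[1:,4])
    v,u=np.nonzero(L==i); q=np.array([onz(k,a,b,zt)[:2] for a,b in zip(u,v)],np.float32)
    c,s,a=cv2.minAreaRect(q)
    ang=a if s[0]>s[1] else a-90
    return np.array(c),s,(ang+90)%180-90,np.median(P[...,2][L==i]),st[i]
E
python3 - <<'E'
from h import *
y=np.deg2rad(70)
r.reach([413,251,400],down(y))
k=cam('wrist'); print(bluerect(k,263,(370,480,230,350)),r.read_time_s())
cv2.imwrite('pics/w6.png',k['im'])
E
```

```text
(array([426.95980835, 290.07571411]), (60.34681701660156, 43.552520751953125), 68.81825256347656, np.float64(262.40130495432385), array([ 257,  121,   43,   60, 2344], dtype=int32)) 20.0167
```

View pics/w6.png

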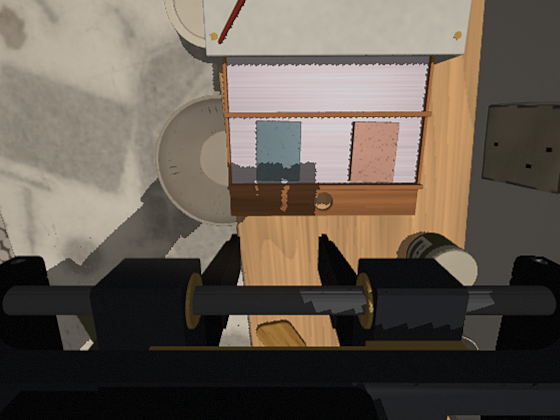

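The blue tile is at (278,152) in the left bay and the pink one at (374,152), with room beside the blue tile's long sides. I'll pick it up, lay it on the free plank, and measure it there.

```bash
python3 - <<'E'
from h import *
y=np.deg2rad(70); o=down(y); c=(427,290)
z=np.load('w4.npz'); k=dict(im=z['im'],d=z['d'],A=z['A'],o=z['o'],c=r.get_calibration('wrist')); print('jar',onz(k,510,205,267))
r.grip(62)
r.reach([*c,300],o); print('touch',r.line_to([*c,256.3],v=60,guard=4),r.read_ee_pos())
r.grip(30); print(r.read_grip_width(),r.read_grasp_force(),r.read_wrist_force())
p=r.read_ee_pos(); z0=p[2]-255
r.line_to([p[0],p[1],345],v=130); print(r.read_grip_width(),r.read_grasp_force())
s=(440,45)
r.reach([*s,270],o); r.line_to([*s,215],v=100); print('touch',r.line_to([*s,204.5+z0],v=30,guard=3),r.read_ee_pos(),r.read_wrist_force())
r.grip(62); r.line_to([*s,290],v=150)
r.reach([440-75*.94,45+75*.342,370],down(np.deg2rad(-20)))
k=cam('wrist'); print(bluerect(k,213,(370,520,-10,110)),r.read_time_s()); cv2.imwrite('pics/w7.png',k['im'])
E
```

```text
jar [561.36103787  97.17675892 267.        ]
touch False [427.15157424 290.09738186 256.60584613]
30.241085840811024 0.0 [-0.03147203 -0.75852689 -0.18941553]
29.794366208114628 0.0
touch False [439.91707916  44.96674159 205.65889464] [ 0.17282887 -0.34225447  0.10583277]Traceback (most recent call last):
  File "<stdin>", line 13, in <module>
  File "h.py", line 32, in bluerect
    n,L,st,ce=cv2.connectedComponentsWithStats(m.astype(np.uint8)); i=1+np.argmax(st[1:,4])
                                                                        ~~~~~~~~~^^^^^^^^^^
    return _wrapfunc(a, 'argmax', axis=axis, out=out, **kwds)
    return bound(*args, **kwds)
ValueError: attempt to get argmax of an empty sequence
```

The fingers closed above the tile, because the tips of the open fingers stand higher than the shut-finger TCP. I'll check the tile and retry, probing for the bay floor.

```bash
python3 - <<'E'
from h import *
y=np.deg2rad(70); o=down(y)
r.reach([413,251,400],o)
k=cam('wrist'); c,s,a,z,st=bluerect(k,263,(370,480,230,350)); print(c,s,a,z)
if abs(c-[427,290]).max()<4:
    r.grip(56); c=(427,290)
    r.reach([*c,300],o); r.line_to([*c,262],v=100)
    print('touch',r.line_to([*c,240],v=25,guard=3),r.read_ee_pos(),r.read_wrist_force())
    p=r.read_ee_pos(); r.line_to([*c,p[2]+2.5],v=40); print(r.read_wrist_force())
    r.grip(35); print(r.read_grip_width(),r.read_grasp_force(),r.read_wrist_force())
print(r.read_ee_pos(),r.read_time_s())
E
```

```text
[426.89587402 290.26937866] (60.1561164855957, 44.079952239990234) 68.83973693847656 262.39345479762625
touch False [427.12375151 290.06208746 240.24647254] [0.2782118  0.60729255 0.38324937]
[-0.94783682 -0.30618244  0.37293934]
35.19369814667714 0.0 [ 1.04699356 -0.09291529  0.14437732]
[426.98943241 289.99111071 242.71000043] 33.1333
```

```bash
python3 - <<'E'
from h import *
z=np.load('w5.npz'); k=dict(im=z['im'],d=z['d'],A=z['A'],o=z['o'],c=r.get_calibration('wrist'))
P=cloud(k); a=np.deg2rad(np.load('hook.npy')[2]); hx=np.array([np.cos(a),np.sin(a),0]); hy=np.array([-hx[1],hx[0],0]); T=np.array([439.25,-109.05,340])
rel=P-T
for (u,v) in [(237,240),(236,245),(234,250),(230,258),(322,240),(324,250)]: print((u,v),(rel[v,u]@hx).round(1),(rel[v,u]@hy).round(1),rel[v,u,2].round(1))
m=(abs(rel@hx)<25)&(abs(rel@hy)<75)&(abs(rel@hy)>15)&(rel[...,2]>-60)&(rel[...,2]<80); print('w5 lowest finger z',np.percentile(rel[m][:,2],[0,1,5,20]))
s=cam('side'); Q=cloud(s); T=np.array(r.read_ee_pos()); y=np.deg2rad(70); hx=np.array([np.cos(y),np.sin(y),0]); hy=np.array([-hx[1],hx[0],0])
q=Q-T; m=(abs(q@hx)<40)&(abs(q@hy)<70)&(q[...,2]>-30)&(q[...,2]<150)
g=s['im'].max(-1)<70; mm=m&g; print(mm.sum())
for b in range(-60,61,10):
    w=mm&(abs(q@hy-b)<5); print(b,w.sum(),q[w][:,2].min().round(1) if w.any() else None)
w=cam('wrist'); h=cv2.cvtColor(w['im'],cv2.COLOR_BGR2HSV); Pw=cloud(w); rw=Pw-T
m=(h[...,0]>80)&(h[...,0]<115)&(h[...,1]>35)&(abs(rw@hx)<60)&(abs(rw@hy)<60); print('blue',m.sum(),np.percentile(Pw[m][:,2],[5,50,95]), np.percentile((rw@hx)[m],[2,98]),np.percentile((rw@hy)[m],[2,98]))
print(r.read_grip_width(),r.read_grasp_force())
cv2.imwrite('pics/w8.png',np.hstack([w['im'][60:340,130:430],cv2.resize(s['im'][90:220,190:320],(280,280),interpolation=cv2.INTER_CUBIC)]))
E
```

```text
(237, 240) 10.6 23.1 31.7
(236, 245) 10.2 22.9 37.7
(234, 250) 10.6 22.9 45.1
(230, 258) 10.5 23.6 54.4
(322, 240) 10.5 -23.6 31.5
(324, 250) 10.1 -23.0 44.0
w5 lowest finger z [23.5458603  25.53070168 29.54054181 41.53430465]
694
-60 24 118.9
-50 30 115.8
-40 57 108.2
-30 84 39.3
-20 88 18.2
-10 33 16.8
0 28 17.2
10 33 18.2
20 123 15.1
30 49 21.5
40 37 109.4
50 29 116.5
60 38 117.7
blue 21406 [261.88143324 379.53544549 393.61856218] [-19.2470064   35.26881469] [-52.56847094  51.95196419]
34.86961741320102 0.0
```

View pics/w8.png

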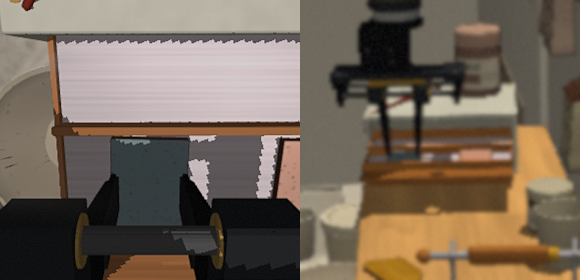

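The picture shows the fingers standing on or just above the tile, at the height of its top face. So the tips rise more than 20 mm above the TCP when open. I'll calibrate that by touching the bay floor beside the tile.

```bash
python3 - <<'E'
from h import *
y=np.deg2rad(70); c=(427,290)
r.line_to([*c,265],v=120); r.grip(53)
k=cam('wrist'); 
print('w',r.read_grip_width(),'touch',r.line_to([*c,212],v=35,guard=3),r.read_ee_pos(),r.read_wrist_force())
p=r.read_ee_pos(); r.line_to([*c,p[2]+4],v=40); print(r.read_wrist_force())
r.grip(35); print(r.read_grip_width(),r.read_grasp_force(),r.read_wrist_force(),r.read_ee_pos(),r.read_time_s())
E
```

```text
w 53.13509682086683 touch True [426.93509519 290.0769714  229.56009531] [0.13638029 0.70739126 4.50380567]
[-0.11417254  0.47189938  0.46661138]
45.6949260487855 29.942564964294434 [ 0.62365377 -0.18514132 -0.46549212] [426.81453938 289.90636157 233.14452446] 35.7667
```

Gripped at 45.7 mm. Next I'll carry it to the free plank.

```bash
python3 - <<'E'
from h import *
o=down(np.deg2rad(70)); p=r.read_ee_pos(); r.line_to([p[0],p[1],300],v=150); print(r.read_grip_width(),r.read_grasp_force())
s=(425,58); r.reach([*s,235],o)
r.line_to([*s,190],v=100); print('touch',r.line_to([*s,180],v=25,guard=2.5),r.read_ee_pos(),r.read_wrist_force())
r.grip(58); r.line_to([*s,250],v=150)
y=np.deg2rad(-20); v=np.array([np.cos(y),np.sin(y)]); q=np.array(s)-55*v
r.reach([*q,330],down(y)); 
k=cam('wrist'); print(bluerect(k,213,(370,490,5,110)),r.read_time_s()); cv2.imwrite('pics/w9.png',k['im'])
E
```

```text
45.57173914540462 29.942648112773895
touch True [425.7078593   57.98217072 182.58883943] [0.81776433 0.51908955 1.22201958]
(array([425.69586182,  57.63569641]), (59.80412292480469, 44.700828552246094), 68.49581146240234, np.float64(212.4361652315609), array([ 248,  115,   63,   48, 2776], dtype=int32)) 40.8667
```

```bash
python3 - <<'E'
from h import *
o=down(np.deg2rad(-20)); c=(425.7,57.8)
r.grip(72); r.reach([*c,230],o); r.line_to([*c,195],v=120)
print(r.read_grip_width(),'touch',r.line_to([*c,160],v=35,guard=3),r.read_ee_pos(),r.read_wrist_force())
p=r.read_ee_pos(); r.line_to([*c,p[2]+6],v=60)
r.grip(45); print(r.read_grip_width(),r.read_grasp_force(),r.read_wrist_force(),r.read_ee_pos())
r.line_to([*c,270],v=150); print(r.read_grip_width(),r.read_grasp_force(),r.read_time_s())
E
```

```text
71.90050225122314 touch True [425.90639833  57.7808396  179.56486865] [-0.80402629  0.341979    4.38793892]
60.63194945907234 29.98555898666382 [-0.57097248  0.4317412  -0.00853326] [425.51373067  57.7948248  185.25196382]
60.948636812123304 29.985519647598267 44.2833
```

Tip rise turns out to be constant, about 25 mm, so this grip takes only the top 2 mm of the tile. I'll set it down and grip lower.

```bash
python3 - <<'E'
from h import *
c=(425.6,57.8)
r.line_to([*c,190],v=150); print('touch',r.line_to([*c,183],v=25,guard=2.5),r.read_ee_pos()[2])
r.grip(70); r.line_to([*c,181.0],v=60); print(r.read_wrist_force())
r.grip(45); print(r.read_grip_width(),r.read_grasp_force(),r.read_wrist_force(),r.read_ee_pos())
zt=r.read_ee_pos()[2]
r.line_to([*c,270],v=150); print(r.read_grip_width())
y=np.deg2rad(-20); r.reach([406.3,-278.7,260],down(y))
k=cam('wrist'); P=cloud(k); T=np.array(r.read_ee_pos()); vx=np.array([np.cos(y),np.sin(y),0]); ay=np.array([-vx[1],vx[0],0])
h=cv2.cvtColor(k['im'],cv2.COLOR_BGR2HSV); rel=P-T; la=rel@vx; al=rel@ay
# held tile: z about T+32
m=(h[...,0]>80)&(h[...,0]<115)&(h[...,1]>35)&(abs(P[...,2]-(T[2]+32))<7)&(abs(la)<40)&(abs(al)<45)
print('tile',m.sum(),np.percentile(P[m][:,2],[5,50,95]),'lat',np.percentile(la[m],[1,99]),'al',np.percentile(al[m],[1,99]))
for t in (-20,0,20):
    w=m&(abs(al-t)<5); print(t,np.percentile(la[w],[2,98]) if w.any() else None)
bt=abs(P[...,2]-229.5)<3
n,L,st,ce=cv2.connectedComponentsWithStats(bt.astype(np.uint8))
for i in range(1,n):
    if st[i,4]>80: w=L==i; print('batten',st[i],'lat',np.percentile(la[w],[2,50,98]),'al',np.percentile(al[w],[1,99]))
print(bluerect(k,221,(430,500,-340,-250)), zt,r.read_time_s())
cv2.imwrite('pics/w10.png',k['im'])
E
```

```text
touch True 184.4513953104481
[-0.84746199 -0.44150737 -0.30709739]
61.658632090801795 29.990102648735046 [-0.11107393  0.05522028 -0.65920806] [425.59250759  57.80520412 180.96988429]
61.29267815037342
tile 6840 [290.24088687 291.2119793  292.22060403] lat [-16.97811306  22.95658191] al [-30.08656658  29.50857666]
-20 [-16.440855   22.2307102]
0 [-16.37257638  22.59937547]
20 [-16.63020664  22.74530207]
batten [   0    0  469   48 1320] lat [121.3838711  134.22261324 146.25132712] al [-114.12645669  178.22742615]
batten [ 174   95  215   13 2664] lat [82.52872139 86.38049488 90.34719545] al [-72.3491064   69.45162207]
batten [ 181  179  200   11 2156] lat [25.19427047 29.05157301 32.46905447] al [-72.40860141  69.31679307]
batten [188 252  12  11  81] lat [-32.67971386 -27.75340729 -25.56472287] al [62.42163639 70.93754459]
batten [358 252  17  11 136] lat [-33.18315273 -27.91099149 -25.19092254] al [-74.11004192 -61.91290239]
batten [ 207  316  144   11 1431] lat [-91.13617311 -86.32733825 -83.00294342] al [-57.06193449  57.46704514]Traceback (most recent call last):
  File "<stdin>", line 20, in <module>
  File "h.py", line 32, in bluerect
    n,L,st,ce=cv2.connectedComponentsWithStats(m.astype(np.uint8)); i=1+np.argmax(st[1:,4])
                                                                        ~~~~~~~~~^^^^^^^^^^
    return _wrapfunc(a, 'argmax', axis=axis, out=out, **kwds)
    return bound(*args, **kwds)
ValueError: attempt to get argmax of an empty sequence
```

```bash
python3 - <<'E'
from h import *
k=cam('wrist'); P=cloud(k); T=np.array(r.read_ee_pos()); y=np.deg2rad(-20); vx=np.array([np.cos(y),np.sin(y),0]); ay=np.array([-vx[1],vx[0],0])
rel=P-T; la=rel@vx; al=rel@ay; h=cv2.cvtColor(k['im'],cv2.COLOR_BGR2HSV)
for lo,hi in ((30,85),(-85,-30)):
    m=(abs(P[...,2]-221)<4)&(la>lo)&(la<hi)&(al>-60)&(al<60)
    n,L,st,ce=cv2.connectedComponentsWithStats(m.astype(np.uint8))
    for i in range(1,n):
        if st[i,4]>150: w=L==i; print(st[i],np.percentile(al[w],[.5,99.5]),np.percentile(la[w],[.5,99.5]),np.median(P[w][:,2]),h[w].mean(0).round())
print(T,r.read_time_s())
E
```

```text
[ 240  110   87   66 5345] [-33.15942746  27.94600619] [34.81088786 80.16706025] 220.47540614031774 [ 76.  22. 152.]
[199 177 161   2 318] [-59.15087014  59.29074217] [31.99383961 32.71040001] 221.0750005369622 [ 13. 153.  75.]
[ 406.80350476 -277.63832353  260.0592937 ] 48.4083
```

```bash
python3 - <<'E'
from h import *
t=np.array([406.3,-279.5]); c=t.copy()
r.line_to([*c,214],v=80); p=np.array(r.read_ee_pos()); print(p); c+=t-p[:2]
r.line_to([*c,206],v=60); p=np.array(r.read_ee_pos()); print(p)
print('touch',r.line_to([*c,195],v=30,guard=3),r.line_to([*c,186],v=20,guard=2.5),r.read_ee_pos(),r.read_wrist_force(),r.read_time_s())
E
```

```text
[ 406.36776712 -279.60247275  214.08081432]
[ 406.08148072 -279.29857761  205.70745701]
touch True True [ 406.44129031 -279.62405534  205.01437733] [-0.68861993  0.73902999  4.62848583] 49.8583
```

It caught on a batten top. I'll lift slightly and measure the tile edges against the batten edges at nearly the same height.

```bash
cat > chk.py <<'E'
from h import *
p=r.read_ee_pos(); r.line_to([406.3,-279.5,208],v=60)
k=cam('wrist'); P=cloud(k); T=np.array(r.read_ee_pos()); y=np.deg2rad(-20); vx=np.array([np.cos(y),np.sin(y),0]); ay=np.array([-vx[1],vx[0],0])
rel=P-T; la=rel@vx; al=rel@ay; z=P[...,2]; print(T)
ti=(abs(z-240)<4.5)&(abs(la)<30)&(abs(al)<31)
bt=(abs(z-229.5)<3.5)&(abs(la)<40)
print('tile z',np.percentile(z[ti],[2,50,98]))
for t in range(-28,29,8):
    w=ti&(abs(al-t)<3); b=bt&(abs(al-t)<3)&(la>15)
    print(t,w.sum(),'tile lat',np.percentile(la[w],[1,99]).round(2) if w.any() else None,'z front/back',np.median(z[w&(la>15)]).round(1) if (w&(la>15)).any() else None,np.median(z[w&(la<0)]).round(1) if (w&(la<0)).any() else None,'front batten',np.percentile(la[b],[1,99]).round(2) if b.any() else None)
for s in (1,-1):
    b=bt&(la<-15)&(al*s>32)&(al*s<72); print('rear batten',b.sum(),np.percentile(la[b],[1,50,99]).round(2) if b.any() else None)
    b=bt&(la>15)&(al*s>32)&(al*s<72); print('front batten',b.sum(),np.percentile(la[b],[1,50,99]).round(2) if b.any() else None)
m=(abs(z-221)<3)&(la>30)&(la<85)&(abs(al)<50)
n,L,st,ce=cv2.connectedComponentsWithStats(m.astype(np.uint8)); i=1+np.argmax(st[1:,4]); print('nb al',np.percentile(al[L==i],[.5,99.5]),'tile al',np.percentile(al[ti],[.5,99.5]),r.read_time_s())
E
python3 chk.py
```

```text
[ 406.06920243 -279.29910034  207.45775737]
tile z [237.62220568 239.20041466 240.56319721]
-28 755 tile lat [-16.52  24.07] z front/back 239.0 239.1 front batten [24.03 32.68]
-20 753 tile lat [-16.61  24.2 ] z front/back 239.0 239.2 front batten [24.11 32.53]
-12 757 tile lat [-16.68  24.35] z front/back 239.1 239.2 front batten [24.27 32.57]
-4 771 tile lat [-16.76  24.47] z front/back 239.1 239.2 front batten [24.12 32.5 ]
4 773 tile lat [-16.6   24.47] z front/back 239.2 239.2 front batten [24.31 32.63]
12 761 tile lat [-16.49  24.53] z front/back 239.2 239.2 front batten [24.54 32.53]
20 754 tile lat [-16.62  24.52] z front/back 239.2 239.2 front batten [24.6  32.54]
28 752 tile lat [-16.58  24.59] z front/back 239.1 239.2 front batten [24.71 32.55]
rear batten 0 None
front batten 1025 [24.67 29.06 32.56]
rear batten 0 None
front batten 976 [25.24 29.28 32.67]
nb al [-31.34758853  29.64960629] tile al [-30.54654556  30.75754033] 50.1583
```

```bash
python3 - <<'E'
from h import *
t=np.array([404.54,-279.70])
r.line_to([*t,208],v=40); p=np.array(r.read_ee_pos()); print(p); c=t+(t-p[:2])*0.7
a=r.line_to([*c,194],v=30,guard=4); print(a,r.read_ee_pos(),r.read_wrist_force())
if not a: print('touch',r.line_to([*c,186],v=20,guard=2.5),r.read_ee_pos(),r.read_wrist_force())
print(r.read_time_s())
E
```

```text
[ 404.30471113 -279.59327912  207.65436612]
False [ 404.65718933 -279.7269158   193.84790568] [-0.7055669  -0.17667556  0.24876511]
touch True [ 404.97343768 -280.00455993  188.68034586] [ 0.69139764 -0.22094482  2.13953133]
51.3667
```

Contact came at the board's height (TCP 188.7, 189 expected). I'll release, retreat and check.

```bash
python3 - <<'E'
from h import *
p=r.read_ee_pos(); r.grip(78); print(r.read_wrist_force()); r.line_to([p[0],p[1],290],v=130)
y=np.deg2rad(-20); vx=np.array([np.cos(y),np.sin(y),0]); ay=np.array([-vx[1],vx[0],0])
r.reach([406.3-70*vx[0],-278.7-70*vx[1],370],down(y))
k=cam('wrist'); P=cloud(k); O=np.array([406.3,-278.7,0]); rel=P-O; la=rel@vx; al=rel@ay; z=P[...,2]
for lo,hi in ((34,82),(-24,24),(-82,-34)):
    m=(abs(z-221)<3.5)&(la>lo)&(la<hi)&(abs(al)<60)
    n,L,st,ce=cv2.connectedComponentsWithStats(m.astype(np.uint8)); i=1+np.argmax(st[1:,4]); w=L==i
    print(st[i],'al',np.percentile(al[w],[.5,99.5]).round(1),'la',np.percentile(la[w],[.5,99.5]).round(1),'z',np.percentile(z[w],[2,50,98]).round(1),cv2.minAreaRect(P[w][:,:2].astype(np.float32))[2],k['im'][w].mean(0).round())
print(r.read_time_s())
E
```

```text
[-0.34902377  1.45033378  0.55781802]
[ 250   39   62   51 3036] al [-31.9  29.2] la [34.9 80.4] z [218.7 220.4 222. ] 68.85401916503906 [146. 151. 139.]
[ 251  100   59   45 2624] al [-31.6  29.6] la [-21.5  23.4] z [218.8 220.4 222. ] 69.96662139892578 [137. 134. 117.]
[ 250  157   57   42 2289] al [-30.   31.2] la [-81.2 -35.4] z [218.8 220.4 222. ] 71.33699035644531 [125. 132. 127.]
53.4
```

```bash
python3 -c "
from h import *
print(r.finish_job())"
```

```text
the job is handed in; nothing more can be done
None
```

The job is handed in at about 53 s. The hook drew the tray its full 125 mm and is back on its rest, tip down; the blue tile lies flat, glaze up, in the board's middle place, within about 1 mm of the line of its neighbours. It took three tries to grip in the tray (first two closed just above the tile) and caught a batten top once at about 5 N. I did not look at the tray, pink tile, cup and jar again at the end.

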